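# Lock the memory stick away in the desk tidy's hidden drawer

## Robot

A 6-joint arm with a two-finger parallel gripper is mounted at the origin on the work surface; the furniture and walls round the work are solid. World frame = base frame: x ahead of the robot, y to its left, z up, the work surface at z = 0. Lengths are in m, angles in rad, forces in N, time in s.
With the tool pointing down it reaches from about 0.3 to 1 m from the base axis. Payload 5.1 kg.
Tool frame: the origin (TCP) lies between the finger pads; the fingertips stand 19 mm ahead of it and the grasp point (between the pads) is the TCP; z points along the fingers, x is the direction in which the jaws open and shut, and the axes are right-handed (so a half turn about z gives the same grasp; the last joint's range is limited). The gripper opens to 95 mm and grips with 3 to 60 N. Pads are 20 mm wide; open, the fingers measure 119 mm over their backs; the gripper's body (75 mm by 180 mm) begins 59 mm behind the grasp point.
Start: joints at [-1.329, 0.124, 1.65, -0, 1.367, -0.083], TCP at [0.207, -0.616, 0.234] pointing down, gripper open.
Joint ranges: [-2.61, 2.61], [-1.02, 2.33], [0.03, 2.71], [-1.35, 4.49], [0.32, 2.68], [-2.91, 2.91]. Speed limits (rad/s): [2.57, 2.57, 3.14, 3.14, 3.14, 3.14].

## Interface

Orientations are given as a rotation vector (axis times angle).
In Python, from plant import manip, camera, camera_params gives the robot as it stands. The module is installed in compiled form; this text tells all that it offers.
- The arm moves only by the tool jog_arm, never from a script. Its argument "series" is a list of rows, each an object with "claw": the closure, from 0 (fully open) to 1 (shut); "slide": the shift along the tool's x, y, z in cm, a list of three; "twist": the turn about the tool's z in degrees. A call has exactly 10 rows; each row shifts and turns the commanded pose from where the row before left it, along the tool's axes as they then stand; what a row does not reach is not made up. A row lasts 1/8 s, in which the tool goes at most 62.5 mm and 10.7 degrees, less where a joint would pass 70% of its speed; a pose out of reach is approached as far as the arm can. A call is refused whole if a number of a shift passes 6.25 or a number of a turn 10.7, either way. A call with a gripper value outside its range is refused whole. The fingers move at their own pace and stop on an object; "squeeze" is the grip in N (left out, the last holds). Time passes only in rows, so rows that do not move let the fingers close, or fill a call up. It gives the time, the measured TCP pose, the force and the opening at its end, in the units of the state.
- manip.get_obs(): the state, without advancing time (a new reading comes with each control period).
- camera(name): name is "scene" or "top" or "wrist"; returns (picture, depth): 384x512x3 uint8, blue, green, red; 384x512 float32, m along the optical axis (not along the pixel's ray), 0 where there is no reading.
- camera_params(name): a dict with "fx", "fy", "cx", "cy" (pixels), "T" (4x4, takes a point from camera to world coordinates). Camera axes: x right, y up, looking along -z (the intrinsics and any distortion apply to the point x, -y, -z); pixel columns grow to the right and rows downward; lengths in m; the calibration is good to about 2 mm. A picture is of the moment at which its call begins: read the wrist's pose just before it. camera_params takes no time and is no camera call; for the wrist camera it gives the pose at the moment of the call.
- manip.finish_job(): hands the job in, once; it reports no verdict.
The state is a dict: "time": time; "qpos": joint angles; "joint_vel": joint speeds; "effort": joint torques, N m; "ee_pos": TCP position; "tool_rot": TCP orientation; "contact_force": force on the tool from outside, world axes, zero at the start; "wrist_torque": the same for the moment, N m; "grip_width": opening from 0.0 (shut) to 1.0 (fully open).
Only numpy, scipy, OpenCV 4.12 (cv2) and the standard library are available. Lean on these libraries where they do the work, as an engineer would, in place of code of your own. Each camera call takes 0.05 s, during which the arm holds its last target.

## Task

Put the memory stick away in the hidden drawer of the wooden desk tidy. The drawer has no handle: slide shut fingertips along the floor of the pen trough at the front of the tidy's top until they drop into a slightly sunk inlay, and press that inlay down so that the drawer springs out. Lay the stick flat in its fitted bed in the drawer, metal plug towards the back of the tidy, then push the drawer home until its catch holds it shut, leaving the other things on the desk where they are.

Things in the scene. Friction and masses are not known exactly. Their poses are not given: they have to be found in the camera images.
- tidy: Wooden desk tidy, 120 deep (x) x 206 wide (y) x 70 mm high, fixed to the desk. Origin: centre of its underside; x points to its back, y to its left, z up. A pen trough runs along y at the front of its top (see trough_left, trough_right); behind it (x = -13 to 53) is a shallow tray with a black pen. Below is the drawer, whose front board fills z = 2 to 44
- trough_left (a point): Left end (+y of the tidy) of the pen trough: on its floor, in the middle of its width (tidy frame -38, 95, 60 mm). The trough is 34 wide (tidy x -55 to -21) and 190 long, its rigid floor at z = 60, 10 below its rims. The floor is five equal inlays of the same wood in a row, each 38 long (tidy y centres -76, -38, 0, 38, 76); one of them, any one, is the catch
- trough_right (a point): Right end (-y of the tidy) of the trough (tidy frame -38, -95, 60 mm). The catch inlay: its top, 37 (y) x 33 (x), lies 3 lower than the floor (z = 57); the other four are rigid and flush. Pressed in its middle it sinks against a spring (2 N at first, 5 N at its stop), frees the drawer after about 6 mm and stops at about 9 mm (z = 48)
- drawer (a joint): Drawer, in m: 0 = shut on its catch, 0.072 = fully out, towards -x of the tidy. A spring drives it out (4 N when shut, 1 N when open) and holds it there. To shut it push its front towards the tidy's back with about 10 N: the catch snaps in by itself as the drawer goes 1 to 3 mm past 0 (stop at -0.003); let go, it rests at about 0
- drawer_front (a point): Middle of the outer face of the drawer's front, moves with the drawer. The front is a plain board 204 wide (y), 2 to 44 mm above the desk (this point: 20), 10 thick; shut, it stands 13 mm proud of the tidy's face above it, so fingertips can push it home without touching that face
- stick_bed (a point): Where the stick's origin belongs, on the floor of its bed in the drawer, 11 mm above the desk, 46 behind the front's outer face; moves with the drawer; axes as the tidy's. With the drawer out it lies 45 in front of the tidy's face. The drawer's walls rise 23, its front 33 above the bed's floor; fixed in pockets 47 or more to either side are coins and keys
- bed_slot (a point): Middle of the narrow plug slot of the bed, on its floor (22.75 mm from stick_bed towards the tidy's back). The bed is 7 deep in a cork insert; from stick_bed, x: butt end 23 wide (y), x = -29 to -20; finger scoop across, 72 wide, x = -20 to 16, so a gripper closing along y reaches the stick's sides down to the floor; plug slot 17 wide, x = 16 to 29.5
- memory_stick: Black memory stick, loose, lying on the desk to the right of the tidy, 18 (x) x 53 (y) x 8 (z) mm, 11 to 21 g. Origin: on its underside, in the middle of its length. y points away from the metal plug: the plug (12 wide) spans y = -26 to -13, the body (18 wide) y = -14 to 26. Laid right, its y points to the tidy's front (-x of the tidy)
- stick_plug (a point): Tip of the memory stick's metal plug (stick frame 0, -26, 4 mm)
- stapler: Pale green stapler, 36 x 128 x 42, near the robot, right of its middle; leave it be. Origin: centre of underside
- glasses: Pair of glasses with brown frame, 150 x 138 x 47, on the two stacked books at the right; leave it be. Origin: centre of underside
- mug: Speckled mug, 85 x 118 x 102, front right; leave it be. Origin: centre of underside
- marker: Teal marker pen, 17 x 124 x 17, lying along the front of the printer; leave it be. Origin: centre of underside
- clip: Black binder clip, 24 x 25 x 35, in front of the printer, by the books; leave it be. Origin: centre of underside
There are look-alikes about, which are no part of the job. What is shaped like the memory_stick but green or turquoise is not meant.

How it is judged:
By the outcome, as a careful person would: the job done as asked, in the order asked, and still so for the second after the job is handed in, with the robot touching nothing.
It also fails if it takes over 69 s, if anything falls off the work surface, if the arm or the gripper's body presses on something with over 40 N, if the wrist force passes 120 N, or if a joint passes its speed limit or range.

## Working session

There is one attempt and no reset: what is moved stays moved. The work goes in short steps, Python scripts to look and compute and a tool call to move; the robot and the scene stay as the last step left them, time stands still between calls to the robot, and variables do not carry over. Pictures are saved under pics/ and viewed, and the job is handed in when it is done.

Besides the shell and the picture viewer there is one more tool, called after "Request:" as name(argument=value, ...), one argument or row to a line, values as JSON. jog_arm: Moves the arm, as the interface text tells. Its arguments: {"type":"object","properties":{"series":{"type":"array","items":{"type":"object","properties":{"claw":{"type":"number"},"slide":{"type":"array","items":{"type":"number"}},"twist":{"type":"number"}}}},"squeeze":{"type":"number"}},"required":["series"]}

```bash
mkdir -p pics
cat > h.py <<'E'
import numpy as np,cv2
from plant import manip,camera,camera_params
from scipy.spatial.transform import Rotation as R
def snap(n,tag):
    p=camera_params(n); im,d=camera(n); cv2.imwrite(f'pics/{tag}.png',im); np.savez(f'pics/{tag}.npz',im=im,d=d,**{k:np.array(v) for k,v in p.items()})
    return im,d,p
def load(tag): return np.load(f'pics/{tag}.npz')
def w(z,u,v,d=None):
    if d is None: d=float(z['d'][int(round(v)),int(round(u))])
    P=np.array([(u-z['cx'])/z['fx']*d,-(v-z['cy'])/z['fy']*d,-d,1]); return (z['T']@P)[:3]
def wz(z,u,v,h):
    a=w(z,u,v,1.0);c=z['T'][:3,3]; return c+(a-c)*(h-c[2])/(a-c)[2]
def proj(z,p):
    q=np.linalg.inv(z['T'])@np.append(p,1); return z['cx']-z['fx']*q[0]/q[2], z['cy']+z['fy']*q[1]/q[2]
E
python3 - <<'E'
from h import *
o=manip.get_obs();print(o); 
for n in ("scene","top","wrist"):
    im,d,p=snap(n,n+"0");print(n,{k:np.round(v,3) for k,v in p.items()})
E
```

```text
{'time': 0.0, 'qpos': array([-1.32860774e+00,  1.24484707e-01,  1.65163748e+00,  1.43252312e-05,
        1.36747586e+00, -8.25978714e-02]), 'joint_vel': array([-2.89502453e-04, -1.89738498e-03, -5.89883404e-04,  9.59979548e-07,
       -4.26470447e-04,  1.84732968e-03]), 'effort': array([ 3.03453904e-03, -4.17608428e+01, -3.59928060e+01,  7.76147121e-02,
        4.92823287e-02, -1.63666714e-04]), 'ee_pos': array([ 0.20725618, -0.61545658,  0.23242178]), 'tool_rot': array([-2.55030968e+00,  1.83228892e+00,  2.38261557e-03]), 'contact_force': array([0.3631411 , 0.43161776, 0.16190416]), 'wrist_torque': array([ 0.00188265, -0.01627022,  0.03020327]), 'grip_width': 1.000496975172453}
scene {'fx': np.float64(371.053), 'fy': np.float64(371.053), 'cx': np.float64(255.464), 'cy': np.float64(193.361), 'T': array([[-0.55 ,  0.436, -0.712, -0.298],
       [-0.835, -0.269,  0.48 ,  0.385],
       [ 0.018,  0.859,  0.512,  0.594],
       [ 0.   ,  0.   ,  0.   ,  1.   ]])}
top {'fx': np.float64(408.051), 'fy': np.float64(408.051), 'cx': np.float64(251.806), 'cy': np.float64(196.79), 'T': array([[-5.000e-03,  9.910e-01, -1.300e-01,  3.060e-01],
       [-1.000e+00, -5.000e-03, -0.000e+00, -1.330e-01],
       [-1.000e-03,  1.300e-01,  9.910e-01,  1.078e+00],
       [ 0.000e+00,  0.000e+00,  0.000e+00,  1.000e+00]])}
wrist {'fx': np.float64(307.254), 'fy': np.float64(307.254), 'cx': np.float64(256.065), 'cy': np.float64(186.283), 'T': array([[ 0.319,  0.906,  0.276,  0.286],
       [-0.948,  0.307,  0.09 , -0.59 ],
       [-0.003, -0.29 ,  0.957,  0.383],
       [ 0.   ,  0.   ,  0.   ,  1.   ]])}
```

View pics/top0.png

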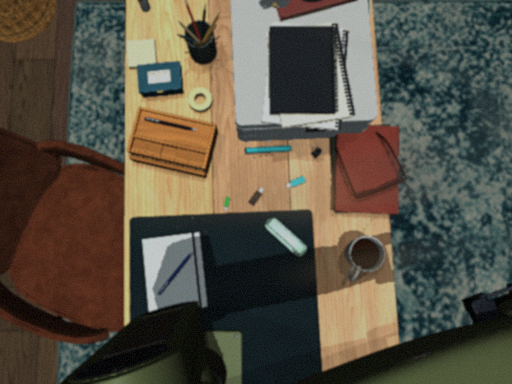

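View pics/scene0.png

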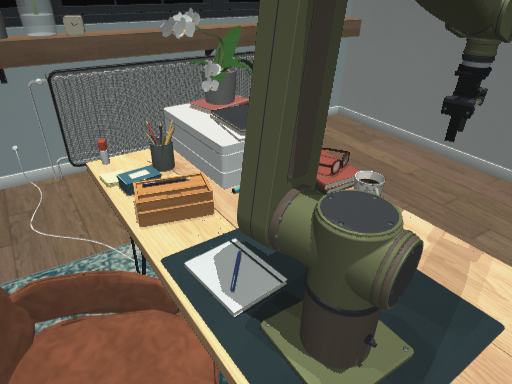

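View pics/wrist0.png

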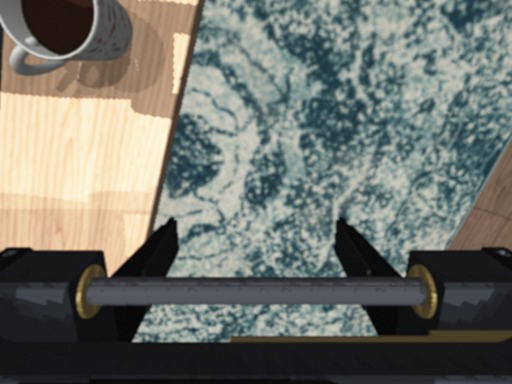

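The top view shows the tidy at about (172,142), trough side facing the robot. The stick-shaped candidates are green (227,201), dark (257,196) and turquoise (297,182). Only the dark one fits. I'll check it in a crop.

Run:
```python
import cv2
im=cv2.imread('pics/top0.png')
a=cv2.resize(im[100:220,120:240],None,fx=5,fy=5,interpolation=cv2.INTER_CUBIC)
b=cv2.resize(im[165:215,210:320],None,fx=7,fy=7,interpolation=cv2.INTER_CUBIC)
cv2.imwrite('pics/c1.png',a);cv2.imwrite('pics/c2.png',b)
```

```text
(no output)
```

View pics/c1.png

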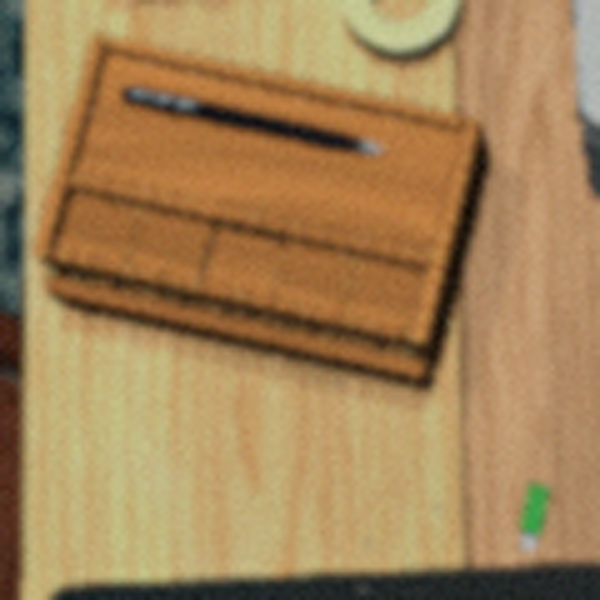

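View pics/c2.png

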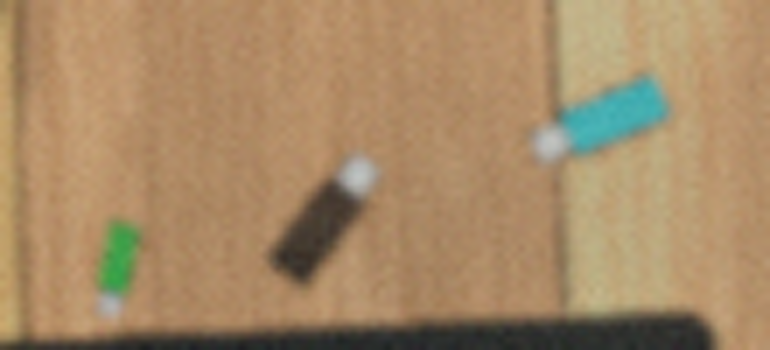

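Run:
```python
from h import *
z=load('top0')
px=lambda u,v:(120+u/5,100+v/5)
for n,u,v in (('BL',100,40),('BR',483,124),('FL',44,262),('FR',428,347)):
    print(n,np.round(wz(z,*px(u,v),.07),4), np.round(w(z,*px(u,v)),4))
# depth-based tidy top points
d=z['d']
H=np.zeros(d.shape); P=np.zeros(d.shape+(3,))
for v in range(90,220):
    for u in range(110,320):
        if d[v,u]>0: P[v,u]=w(z,u,v)
ys,xs=np.where((P[...,2]>.054)&(P[...,2]<.085)); m=(xs>125)&(xs<222)&(ys>100)&(ys<180)
pts=P[ys[m],xs[m]][:,:2].astype(np.float32);print(len(pts),cv2.minAreaRect(pts), np.median(P[ys[m],xs[m]][:,2]))
px2=lambda u,v:(210+u/7,165+v/7)
for n,u,v in (('plug tip',370,160),('butt',285,268),('butt l',270,258),('butt r',303,283)):
    print(n,np.round(wz(z,*px2(u,v),.006),4))
im=z['im'].astype(int)[165:215,235:275]; 
hs=cv2.cvtColor(z['im'],cv2.COLOR_BGR2HSV)
print(P[196,257],P[201,227])
```

```text
BL [0.6701 0.153  0.07  ] [0.6695 0.1525 0.0717]
BR [ 0.6245 -0.0438  0.07  ] [ 0.6477 -0.0373 -0.0033]
FL [0.5537 0.1778 0.07  ] [0.5578 0.183  0.0532]
FR [ 0.5089 -0.0168  0.07  ] [ 0.5154 -0.0131  0.0375]
3793 ((0.594549834728241, 0.07287043333053589), (0.2072569727897644, 0.12166155874729156), 77.05250549316406) 0.06378407074496839
plug tip [ 0.471  -0.1621  0.006 ]
butt [ 0.4299 -0.1296  0.006 ]
butt l [ 0.4337 -0.124   0.006 ]
butt r [ 0.4242 -0.1364  0.006 ]
[ 0.4488244  -0.14635248  0.00914225] [ 0.43658106 -0.06677806  0.00392838]
```

```bash
cat >> h.py <<'E'
def st():
    o=manip.get_obs(); M=R.from_rotvec(o['tool_rot']).as_matrix()
    return o,M
def yaw(M): return np.degrees(np.arctan2(M[1,0],M[0,0]))
def need(target,yw=None):
    "displacement in cm in tool axes after twisting to yaw; twist deg about tool z"
    o,M=st(); y0=yaw(M); tw=0
    if yw is not None:
        tw=-(yw-y0); tw=(tw+180)%360-180
    M2=M@R.from_euler('z',tw,degrees=True).as_matrix()
    d=np.array(target)-o['ee_pos']
    print('t',round(o['time'],2),'p',np.round(o['ee_pos'],4),'yaw',round(y0,2),'F',np.round(o['contact_force'],1),'gw',round(o['grip_width'],3))
    print('tw',round(tw,2),'slide now-axes cm',np.round(M.T@d*100,2),'after-twist cm',np.round(M2.T@d*100,2),'zax',np.round(M[:,2],3))
E
python3 -c "
from h import *
need([0.50,0.085,0.235],-103)"
```

```text
t 0.15 p [ 0.2073 -0.6156  0.2327] yaw -71.39 F [ 0.  -0.5  0.8] gw 1.003
tw 31.61 slide now-axes cm [-57.05 -50.1   -0.13] after-twist cm [-74.85 -12.76  -0.13] zax [-0.     0.002 -1.   ]
```

Request:
jog_arm(
  series=[
    {"claw": 1,"twist": 10.5},
    {"claw": 1,"twist": 10.5},
    {"claw": 1,"twist": 10.5},
    {"claw": 1,"slide": [-5.3,-0.9,0]},
    {"claw": 1,"slide": [-5.3,-0.9,0]},
    {"claw": 1,"slide": [-5.3,-0.9,0]},
    {"claw": 1,"slide": [-5.3,-0.9,0]},
    {"claw": 1,"slide": [-5.3,-0.9,0]},
    {"claw": 1,"slide": [-5.3,-0.9,0]},
    {"claw": 1,"slide": [-5.3,-0.9,0]},
  ],
  squeeze=20,
)

```text
validation failed for argument at $.se...
```

Request:
jog_arm(
  series=[
    {"claw": 1,"slide": [-5.3,-0.9,0]},
    {"claw": 1,"slide": [-5.3,-0.9,0]},
    {"claw": 1,"slide": [-5.3,-0.9,0]},
    {"claw": 1,"slide": [-5.3,-0.9,0]},
    {"claw": 1,"slide": [-5.3,-0.9,0]},
    {"claw": 1,"slide": [-5.3,-0.9,0]},
    {"claw": 1,"slide": [-5.3,-0.9,0]},
    {"claw": 1},
    {"claw": 1},
    {"claw": 1},
  ],
)

```text
validation failed for argument at $.se...
```

```bash
python3 -c "
from h import *
need([0.50,0.085,0.235],-103)
im,d,p=snap('wrist','wrist1')
cv2.imwrite('pics/wrist1b.png',cv2.resize(im,(800,600)))"
```

```text
t 0.15 p [ 0.2073 -0.6156  0.2327] yaw -71.39 F [ 0.  -0.5  0.8] gw 1.003
tw 31.61 slide now-axes cm [-57.05 -50.1   -0.13] after-twist cm [-74.85 -12.76  -0.13] zax [-0.     0.002 -1.   ]
```

View pics/wrist1b.png

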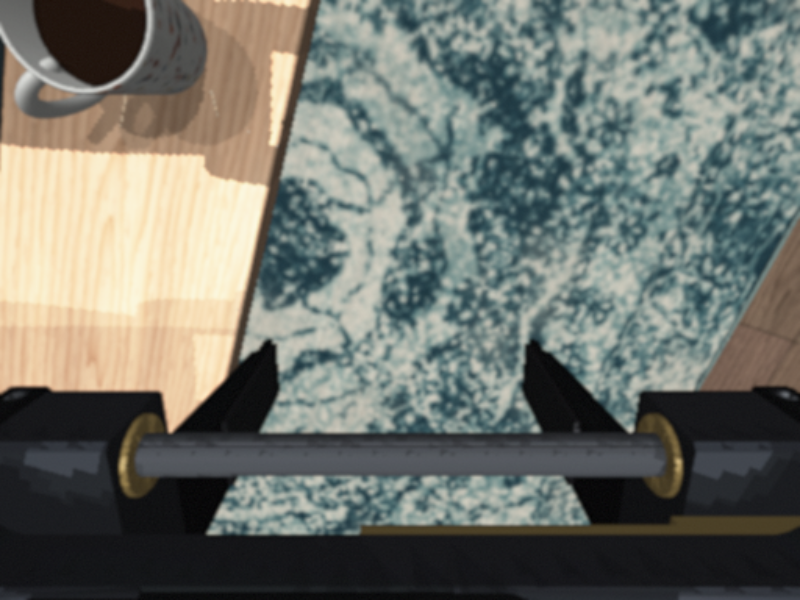

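The calls were refused because each row needs every field, so the arm hasn't moved and the picture still shows the mug and rug. I'll send them again with full rows.

Request:
jog_arm(
  series=[
    {"claw": 1,"slide": [0,0,0],"twist": 10.5},
    {"claw": 1,"slide": [0,0,0],"twist": 10.5},
    {"claw": 1,"slide": [0,0,0],"twist": 10.5},
    {"claw": 1,"slide": [-5.3,-0.9,0],"twist": 0},
    {"claw": 1,"slide": [-5.3,-0.9,0],"twist": 0},
    {"claw": 1,"slide": [-5.3,-0.9,0],"twist": 0},
    {"claw": 1,"slide": [-5.3,-0.9,0],"twist": 0},
    {"claw": 1,"slide": [-5.3,-0.9,0],"twist": 0},
    {"claw": 1,"slide": [-5.3,-0.9,0],"twist": 0},
    {"claw": 1,"slide": [-5.3,-0.9,0],"twist": 0},
  ],
  squeeze=20,
)

```text
time: 1.45
ee_pos: [0.3519, -0.2667, 0.2336]
tool_rot: [-1.957, 2.457, -0.001]
contact_force: [0.1, -0.8, -0.3]
grip_width: 0.023
```

Request:
jog_arm(
  series=[
    {"claw": 1,"slide": [-5.3,-0.9,0],"twist": 0},
    {"claw": 1,"slide": [-5.3,-0.9,0],"twist": 0},
    {"claw": 1,"slide": [-5.3,-0.9,0],"twist": 0},
    {"claw": 1,"slide": [-5.3,-0.9,0],"twist": 0},
    {"claw": 1,"slide": [-5.3,-0.9,0],"twist": 0},
    {"claw": 1,"slide": [-5.3,-0.9,0],"twist": 0},
    {"claw": 1,"slide": [-5.3,-0.9,0],"twist": 0},
    {"claw": 1,"slide": [0,0,0],"twist": 0},
    {"claw": 1,"slide": [0,0,0],"twist": 0},
    {"claw": 1,"slide": [0,0,0],"twist": 0},
  ],
)

```text
time: 2.7
ee_pos: [0.4955, 0.0781, 0.2336]
tool_rot: [1.956, -2.458, 0.0]
contact_force: [0.7, 0.5, -0.3]
grip_width: 0.009
```

```bash
python3 -c "
from h import *
need([0.50,0.085,0.235],-103)
im,d,p=snap('wrist','wrist2')
cv2.imwrite('pics/wrist2b.png',cv2.resize(im,(800,600)))"
```

```text
t 2.7 p [0.4955 0.0781 0.2336] yaw -102.98 F [ 0.7  0.5 -0.3] gw 0.009
tw 0.02 slide now-axes cm [-0.77 -0.29 -0.14] after-twist cm [-0.77 -0.29 -0.14] zax [-0. -0. -1.]
```

View pics/wrist2b.png

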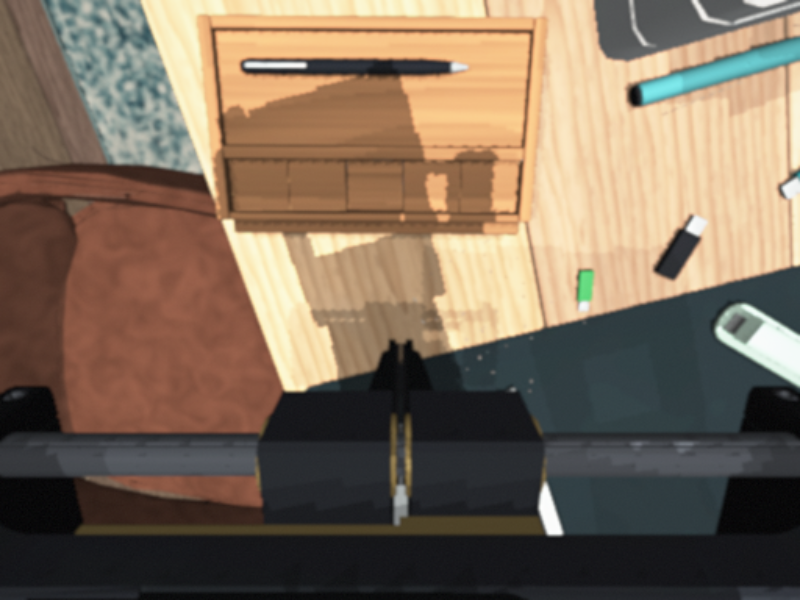

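The wrist view shows the whole tidy, yaw-aligned, with the trough at about rows 160-212. The middle inlay (347-403) has the clearest outline. The black stick is at about (682,247), plug up-right. Next I'll enlarge this and measure the poses.

Run:
```python
from h import *
z=load('wrist2'); im=z['im']
a=cv2.resize(im[85:155,125:355],None,fx=3.4,fy=3.4,interpolation=cv2.INTER_CUBIC); a=np.clip(a.astype(float)*1.4,0,255).astype(np.uint8)
b=cv2.resize(im[130:190,410:460],None,fx=10,fy=10,interpolation=cv2.INTER_CUBIC)
cv2.imwrite('pics/c3.png',a);cv2.imwrite('pics/c4.png',b)
c=cv2.resize(im[0:160,120:360],None,fx=3.3,fy=3.3,interpolation=cv2.INTER_CUBIC);cv2.imwrite('pics/c5.png',c)
```

```text
(no output)
```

View pics/c3.png

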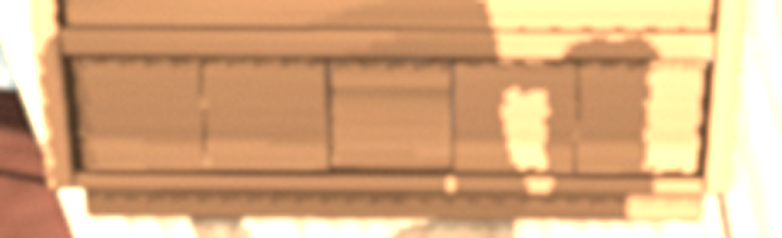

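View pics/c4.png

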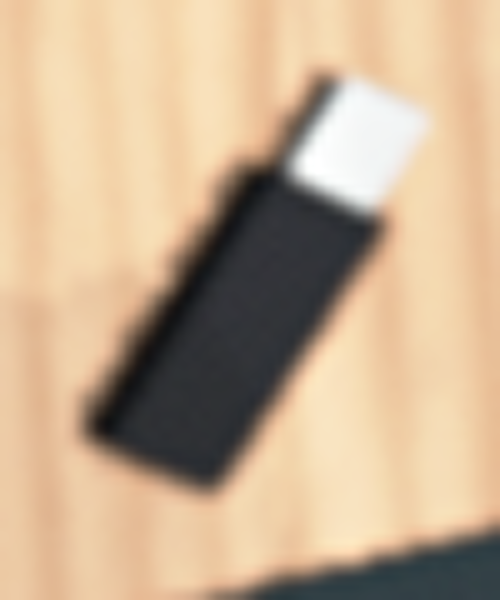

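View pics/c5.png

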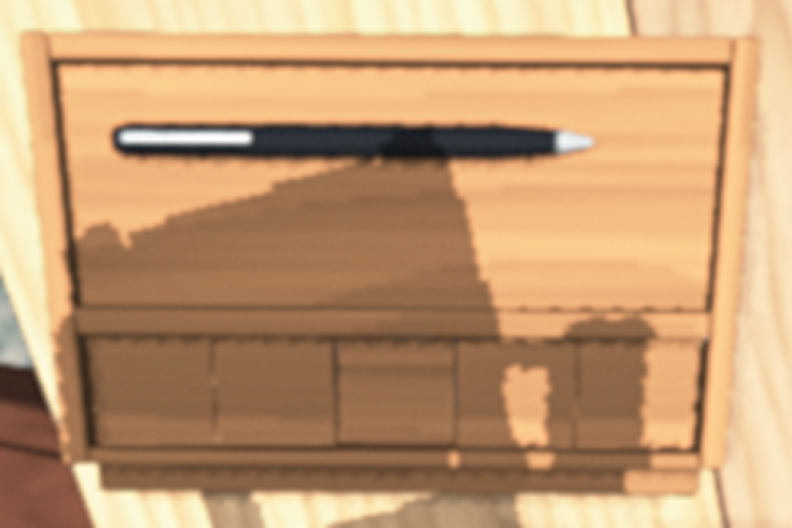

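Run:
```python
from h import *
z=load('wrist2')
f=lambda u,v:(120+(u+.5)/3.3-.5,(v+.5)/3.3-.5)
Q={n:wz(z,*f(u,v),.07) for n,u,v in (('BL',22,32),('BR',758,38),('FL',68,462),('FR',718,467))}
for k,q in Q.items(): print(k,np.round(q,4))
# fit rigid
A=np.array([[.06,.103],[.06,-.103],[-.06,.103],[-.06,-.103]]);B=np.array([Q[k][:2] for k in('BL','BR','FL','FR')])
a=A-A.mean(0);b=B-B.mean(0);th=np.arctan2((a[:,0]*b[:,1]-a[:,1]*b[:,0]).sum(),(a*b).sum())
print('yaw',np.degrees(th),'c',B.mean(0));Rm=np.array([[np.cos(th),-np.sin(th)],[np.sin(th),np.cos(th)]]);print('res',np.round(B-(A@Rm.T+B.mean(0)),4))
c=B.mean(0)
for n,x,y in(('inlay0',-38,0),('seam19',-38,19),('seam-19',-38,-19),('TL',-38,95)):
    p=np.append(c+Rm@np.array([x,y])/1000,.06);u,v=proj(z,p);print(n,np.round(p,4),'c5 px',(u-120)*3.3,v*3.3)
for u,v in ((334,390),(456,390),(213,390),(575,390)):
    p=wz(z,*f(u,v),.06);print('seam y',np.round(Rm.T@(p[:2]-c)*1000,1))
g=lambda u,v:(410+(u+.5)/10-.5,130+(v+.5)/10-.5)
S=[wz(z,*g(u,v),.008)[:2] for u,v in((105,435),(213,490),(268,178),(385,228))]
S+= [wz(z,*g(u,v),.0065)[:2] for u,v in((345,78),(430,125))]
S=np.array(S);print(np.round(S,4))
A=np.array([[9,26],[-9,26],[9,-14],[-9,-14],[6,-26],[-6,-26]])/1e3*[-1,1]
# stick frame: y away from plug, x right-handed z up
for sg in (1,-1):
    AA=A*[sg,1];a=AA-AA.mean(0);b=S-S.mean(0);t=np.arctan2((a[:,0]*b[:,1]-a[:,1]*b[:,0]).sum(),(a*b).sum())
    r=np.array([[np.cos(t),-np.sin(t)],[np.sin(t),np.cos(t)]]);o=S.mean(0)-r@AA.mean(0);print(sg,'plugdir',np.degrees(np.arctan2(*(-r[:,1])[::-1])),'origin',o,'res',np.round(np.abs(S-(AA@r.T+o)).max(),4))
```

```text
BL [0.6736 0.1577 0.07  ]
BR [ 0.6266 -0.0397  0.07  ]
FL [0.5583 0.1846 0.07  ]
FR [ 0.5116 -0.0113  0.07  ]
yaw -13.421507235612271 c [0.59252695 0.0728127 ]
res [[-0.0012 -0.0014]
 [-0.0004  0.0016]
 [ 0.0002 -0.0024]
 [ 0.0014  0.0022]]
inlay0 [0.5556 0.0816 0.06  ] c5 px 393.4482776347297 390.88158576900133
seam19 [0.56   0.1001 0.06  ] c5 px 332.74775253568805 390.38085053082955
seam-19 [0.5512 0.0632 0.06  ] c5 px 454.1380513240145 391.382232315853
TL [0.5776 0.174  0.06  ] c5 px 89.83808088218223 388.3770221934107
seam y [-37.5  19. ]
seam y [-37.2 -19.2]
seam y [-37.8  56.8]
seam y [-36.9 -56.4]
[[ 0.4355 -0.1209]
 [ 0.4252 -0.1338]
 [ 0.464  -0.1429]
 [ 0.4544 -0.1566]
 [ 0.4739 -0.1536]
 [ 0.4657 -0.1634]]
1 plugdir -38.303073681092656 origin [ 0.44944002 -0.14229701] res 0.0152
-1 plugdir -38.09010078539959 origin [ 0.44942929 -0.14231064] res 0.002
```

```bash
cat >> h.py <<'E'
TC=np.array([.5925,.0728]);TY=np.radians(-13.2)
def tp(x,y,z):
    c,s=np.cos(TY),np.sin(TY); return np.array([TC[0]+(c*x-s*y)/1e3,TC[1]+(s*x+c*y)/1e3,z])
E
python3 -c "
from h import *
need(tp(-38,45,.090))"
```

```text
t 2.75 p [0.4955 0.0781 0.2337] yaw -103.0 F [ 0.5  0.9 -0.4] gw 0.005
tw 0 slide now-axes cm [-6.18 -5.78 14.37] after-twist cm [-6.18 -5.78 14.37] zax [ 0. -0. -1.]
```

Request:
jog_arm(
  series=[
    {"claw": 1,"slide": [-2.1,-1.95,1],"twist": 0.2},
    {"claw": 1,"slide": [-2.1,-1.95,1],"twist": 0},
    {"claw": 1,"slide": [-1.98,-1.88,2.4],"twist": 0},
    {"claw": 1,"slide": [0,0,3.5],"twist": 0},
    {"claw": 1,"slide": [0,0,3],"twist": 0},
    {"claw": 1,"slide": [0,0,2],"twist": 0},
    {"claw": 1,"slide": [0,0,1.5],"twist": 0},
    {"claw": 1,"slide": [0,0,0],"twist": 0},
    {"claw": 1,"slide": [0,0,0],"twist": 0},
    {"claw": 1,"slide": [0,0,0],"twist": 0},
  ],
)

```text
time: 4.0
ee_pos: [0.5669, 0.1265, 0.0911]
tool_rot: [-1.952, 2.459, -0.002]
contact_force: [0.0, 0.7, 1.0]
grip_width: 0.005
```

```bash
python3 -c "
from h import *
need(tp(-38,45,.078))
im,d,p=snap('wrist','wrist3')
cv2.imwrite('pics/wrist3b.png',cv2.resize(im,(800,600)))"
```

```text
t 4.0 p [0.5669 0.1265 0.0911] yaw -103.09 F [0.  0.7 1. ] gw 0.005
tw 0 slide now-axes cm [0.14 0.08 1.31] after-twist cm [0.14 0.08 1.31] zax [ 0.002  0.    -1.   ]
```

View pics/wrist3b.png

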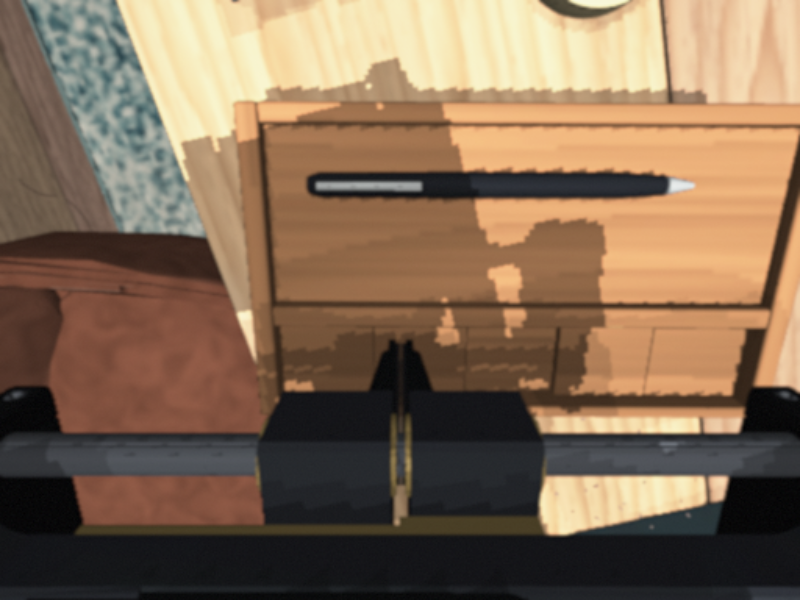

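Fingertips at (400,345) sit over the second inlay from the left, with the middle inlay starting at x≈465. I'll lower to touch the floor lightly.

Request:
jog_arm(
  series=[
    {"claw": 1,"slide": [0.1,0.08,0.6],"twist": 0},
    {"claw": 1,"slide": [0,0,0.3],"twist": 0},
    {"claw": 1,"slide": [0,0,0.2],"twist": 0},
    {"claw": 1,"slide": [0,0,0.1],"twist": 0},
    {"claw": 1,"slide": [0,0,0.1],"twist": 0},
    {"claw": 1,"slide": [0,0,0],"twist": 0},
    {"claw": 1,"slide": [0,0,0],"twist": 0},
    {"claw": 1,"slide": [0,0,0],"twist": 0},
    {"claw": 1,"slide": [0,0,0],"twist": 0},
    {"claw": 1,"slide": [0,0,0],"twist": 0},
  ],
)

```text
time: 5.3
ee_pos: [0.5647, 0.1255, 0.0792]
tool_rot: [1.953, -2.458, -0.001]
contact_force: [-10.4, -1.4, 15.6]
grip_width: 0.007
```

```bash
python3 -c "
from h import *
need(tp(-38,0,.078))"
```

```text
t 5.3 p [0.5647 0.1255 0.0792] yaw -103.08 F [-10.4  -1.4  15.6] gw 0.007
tw 0 slide now-axes cm [ 4.5  -0.1   0.13] after-twist cm [ 4.5  -0.1   0.13] zax [-0.002 -0.001 -1.   ]
```

Request:
jog_arm(
  series=[
    {"claw": 1,"slide": [0,0,-0.05],"twist": 0},
    {"claw": 1,"slide": [0.6,0,0],"twist": 0},
    {"claw": 1,"slide": [0.6,0,0],"twist": 0},
    {"claw": 1,"slide": [0.6,0,0],"twist": 0},
    {"claw": 1,"slide": [0.6,0,0],"twist": 0},
    {"claw": 1,"slide": [0.6,0,0],"twist": 0},
    {"claw": 1,"slide": [0.5,0,0],"twist": 0},
    {"claw": 1,"slide": [0,0,0],"twist": 0},
    {"claw": 1,"slide": [0,0,0],"twist": 0},
    {"claw": 1,"slide": [0,0,0],"twist": 0},
  ],
)

```text
time: 6.55
ee_pos: [0.5568, 0.0915, 0.0768]
tool_rot: [1.954, -2.46, -0.001]
contact_force: [-0.8, -0.6, -0.7]
grip_width: 0.006
```

```bash
python3 -c "
from h import *
need(tp(-38,0,.076))"
```

```text
t 6.55 p [0.5568 0.0915 0.0768] yaw -103.08 F [-0.8 -0.6 -0.7] gw 0.006
tw 0 slide now-axes cm [ 1.01 -0.1   0.08] after-twist cm [ 1.01 -0.1   0.08] zax [-0.001 -0.    -1.   ]
```

The force dropped to 0 and z sank to 0.0768, so the tips are in the inlay. I'll move to its middle, press and lift off.

Request:
jog_arm(
  series=[
    {"claw": 1,"slide": [0.5,-0.05,0],"twist": 0},
    {"claw": 1,"slide": [0.45,-0.05,0],"twist": 0},
    {"claw": 1,"slide": [0,0,0.3],"twist": 0},
    {"claw": 1,"slide": [0,0,0.3],"twist": 0},
    {"claw": 1,"slide": [0,0,0.2],"twist": 0},
    {"claw": 1,"slide": [0,0,0.05],"twist": 0},
    {"claw": 1,"slide": [0,0,0],"twist": 0},
    {"claw": 1,"slide": [0,0,0],"twist": 0},
    {"claw": 1,"slide": [0,0,0],"twist": 0},
    {"claw": 1,"slide": [0,0,0],"twist": 0},
  ],
)

```text
time: 7.8
ee_pos: [0.5557, 0.0816, 0.0697]
tool_rot: [1.953, -2.459, -0.0]
contact_force: [-3.6, -0.2, 6.7]
grip_width: 0.008
```

```bash
python3 -c "
from h import *
need(tp(-38,0,.076))
im,d,p=snap('top','top4')
cv2.imwrite('pics/top4b.png',cv2.resize(im[90:230,110:300],None,fx=4,fy=4,interpolation=cv2.INTER_CUBIC))"
```

```text
t 7.8 p [0.5557 0.0816 0.0697] yaw -103.09 F [-3.6 -0.2  6.7] gw 0.008
tw 0 slide now-axes cm [ 0.02  0.02 -0.63] after-twist cm [ 0.02  0.02 -0.63] zax [-0.001 -0.001 -1.   ]
```

View pics/top4b.png

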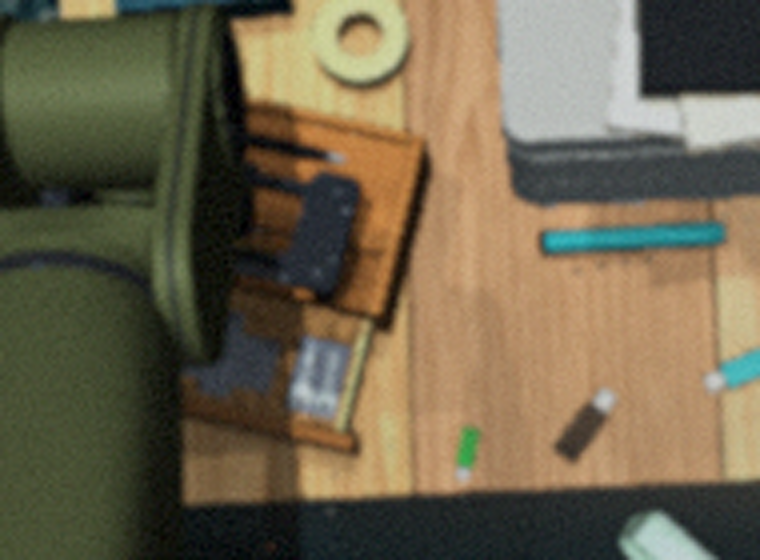

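The drawer has sprung out. I'll lift, back off to look at it, then go for the stick.

```bash
python3 -c "
from h import *
need([.46,.06,.235])"
```

```text
t 7.85 p [0.5557 0.0816 0.0696] yaw -103.09 F [-4.4 -2.2  6.4] gw 0.002
tw 0 slide now-axes cm [  4.29   8.85 -16.53] after-twist cm [  4.29   8.85 -16.53] zax [-0.001 -0.001 -1.   ]
```

Request:
jog_arm(
  series=[
    {"claw": 1,"slide": [0,0,-1.5],"twist": 0},
    {"claw": 1,"slide": [0,0,-3],"twist": 0},
    {"claw": 1,"slide": [0,0,-4],"twist": 0},
    {"claw": 0.6,"slide": [1,2,-4],"twist": 0},
    {"claw": 0.6,"slide": [1.3,2.4,-4],"twist": 0},
    {"claw": 0.6,"slide": [1,2.4,0],"twist": 0},
    {"claw": 0.6,"slide": [1,2,0],"twist": 0},
    {"claw": 0.6,"slide": [0,0,0],"twist": 0},
    {"claw": 0.6,"slide": [0,0,0],"twist": 0},
    {"claw": 0.6,"slide": [0,0,0],"twist": 0},
  ],
)

```text
time: 9.1
ee_pos: [0.461, 0.0602, 0.2337]
tool_rot: [1.954, -2.46, -0.0]
contact_force: [0.0, -0.0, 0.1]
grip_width: 0.401
```

```bash
python3 -c "
from h import *
need([.4494,-.1423,.15],-128.1)
im,d,p=snap('wrist','wrist5')
cv2.imwrite('pics/wrist5b.png',cv2.resize(im,(800,600),interpolation=cv2.INTER_CUBIC))"
```

```text
t 9.1 p [0.461  0.0602 0.2337] yaw -103.08 F [ 0.  -0.   0.1] gw 0.401
tw 25.02 slide now-axes cm [19.98 -3.46  8.36] after-twist cm [ 16.65 -11.58   8.36] zax [-0.  0. -1.]
```

View pics/wrist5b.png

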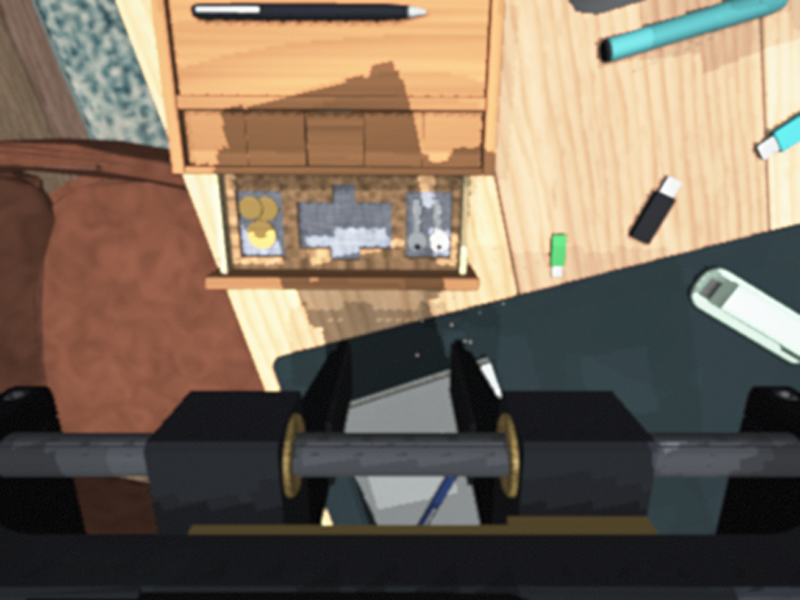

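The drawer is out and the grey bed shows at about (345,225): plug slot at the top (344,192), scoop across (300-392), butt end at (347,252). I'll measure the bed and re-measure the stick.

Run:
```python
from h import *
z=load('wrist5'); im=z['im']
cv2.imwrite('pics/c6.png',cv2.resize(im[105:190,130:310],None,fx=4.4,fy=4.4,interpolation=cv2.INTER_CUBIC))
cv2.imwrite('pics/c7.png',cv2.resize(im[105:165,395:445],None,fx=10,fy=10,interpolation=cv2.INTER_CUBIC))
```

```text
(no output)
```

View pics/c6.png

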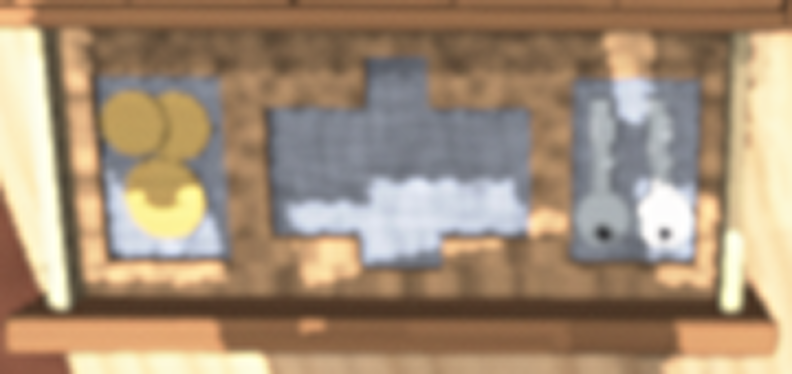

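View pics/c7.png

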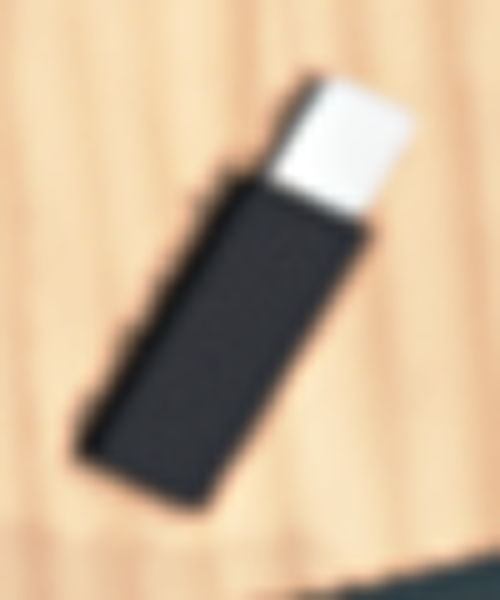

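Run:
```python
from h import *
z=load('wrist5')
f=lambda u,v:(130+(u+.5)/4.4-.5,105+(v+.5)/4.4-.5)
c,s=np.cos(TY),np.sin(TY);Rm=np.array([[c,-s],[s,c]])
def t(u,v,h): 
    p=wz(z,*f(u,v),h); return np.round((Rm.T@(p[:2]-TC))*1e3,1)
for n,u,v in (('slot back L',367,58),('slot back R',427,58),('slotL',366,85),('slotR',429,85),('scoopL back',270,108),('scoopR back',530,108),('scoopL front',274,237),('scoopR front',528,235),('scoopL',272,172),('scoopR',529,172),('butt L',362,267),('butt R',440,267)):
    print(n,'z18',t(u,v,.018),'z11',t(u,v,.011))
print('front board top outer',t(10,320,.044),t(770,322,.044))
for xx,e in ((-105,'pred bed'),):
    for (x,y) in ((0,0),(16,8.5),(16,-8.5),(29.5,0),(-20,36),(-20,-36),(-29,0)):
        p=tp(xx+x,y,.018);u,v=proj(z,p);print((x,y),'pred c6',round((u-130)*4.4),round((v-105)*4.4))
g=lambda u,v:(395+(u+.5)/10-.5,105+(v+.5)/10-.5)
S=[wz(z,*g(u,v),.008)[:2] for u,v in((95,455),(200,510),(252,185),(368,232))]
S+= [wz(z,*g(u,v),.0065)[:2] for u,v in((330,78),(413,125))]
S=np.array(S)
AA=np.array([[9,26],[-9,26],[9,-14],[-9,-14],[6,-26],[-6,-26]])/1e3
a=AA-AA.mean(0);b=S-S.mean(0);th=np.arctan2((a[:,0]*b[:,1]-a[:,1]*b[:,0]).sum(),(a*b).sum())
r=np.array([[np.cos(th),-np.sin(th)],[np.sin(th),np.cos(th)]]);o=S.mean(0)-r@AA.mean(0);print('plugdir',np.degrees(np.arctan2(*(-r[:,1])[::-1])),'origin',o,'res',np.round((S-(AA@r.T+o))*1e3,1))
```

```text
slot back L z18 [-70.    7.6] z11 [-70.6   8.6]
slot back R z18 [-70.   -8.3] z11 [-70.5  -7.7]
slotL z18 [-77.1   8.1] z11 [-77.8   9.1]
slotR z18 [-77.1  -8.7] z11 [-77.7  -8. ]
scoopL back z18 [-83.2  34.1] z11 [-84.   35.6]
scoopR back z18 [-83.1 -35.6] z11 [-83.8 -35.4]
scoopL front z18 [-118.4   35.1] z11 [-119.9   36.6]
scoopR front z18 [-117.7  -34.9] z11 [-119.1  -34.8]
scoopL z18 [-100.4   34.6] z11 [-101.6   36.1]
scoopR z18 [-100.3  -35.3] z11 [-101.4  -35.1]
butt L z18 [-126.8   11.2] z11 [-128.4   12.2]
butt R z18 [-126.7  -10.5] z11 [-128.4   -9.9]
front board top outer [-135.2   99.7] [-135.2  -98.5]
(0, 0) pred c6 398 187
(16, 8.5) pred c6 365 128
(16, -8.5) pred c6 428 128
(29.5, 0) pred c6 395 77
(-20, 36) pred c6 270 259
(-20, -36) pred c6 530 259
(-29, 0) pred c6 401 291
plugdir -37.32155250204797 origin [ 0.44913654 -0.14246315] res [[ 0.8 -2.2]
 [ 1.8  0.1]
 [-2.3  0.8]
 [-0.2  1.8]
 [ 0.2 -0.3]
 [-0.3 -0.1]]
```

```bash
python3 -c "
from h import *
need([.4492,-.1424,.10],-127.7)"
```

```text
t 9.15 p [0.4609 0.0602 0.2335] yaw -103.08 F [-0.2 -0.1 -0.2] gw 0.398
tw 24.62 slide now-axes cm [20.   -3.45 13.35] after-twist cm [ 16.74 -11.47  13.35] zax [-0.  0. -1.]
```

Request:
jog_arm(
  series=[
    {"claw": 0.55,"slide": [0,0,0],"twist": 8.2},
    {"claw": 0.55,"slide": [0,0,0],"twist": 8.2},
    {"claw": 0.55,"slide": [0,0,0],"twist": 8.2},
    {"claw": 0.55,"slide": [4.2,-2.87,2],"twist": 0},
    {"claw": 0.55,"slide": [4.2,-2.87,3],"twist": 0},
    {"claw": 0.55,"slide": [4.2,-2.87,3],"twist": 0},
    {"claw": 0.55,"slide": [4.14,-2.86,3],"twist": 0},
    {"claw": 0.55,"slide": [0,0,2.35],"twist": 0},
    {"claw": 0.55,"slide": [0,0,0],"twist": 0},
    {"claw": 0.55,"slide": [0,0,0],"twist": 0},
  ],
  squeeze=15,
)

```text
time: 10.4
ee_pos: [0.4496, -0.1425, 0.101]
tool_rot: [-1.386, 2.819, -0.001]
contact_force: [0.2, -0.3, 1.1]
grip_width: 0.448
```

```bash
python3 -c "
from h import *
need([.4492,-.1424,.021],-127.7)
im,d,p=snap('wrist','wrist6')
cv2.imwrite('pics/wrist6b.png',cv2.resize(im,(800,600),interpolation=cv2.INTER_CUBIC))"
```

```text
t 10.4 p [ 0.4496 -0.1425  0.101 ] yaw -127.65 F [ 0.2 -0.3  1.1] gw 0.448
tw 0.05 slide now-axes cm [0.02 0.04 8.  ] after-twist cm [0.02 0.04 8.  ] zax [ 0.001 -0.    -1.   ]
```

View pics/wrist6b.png

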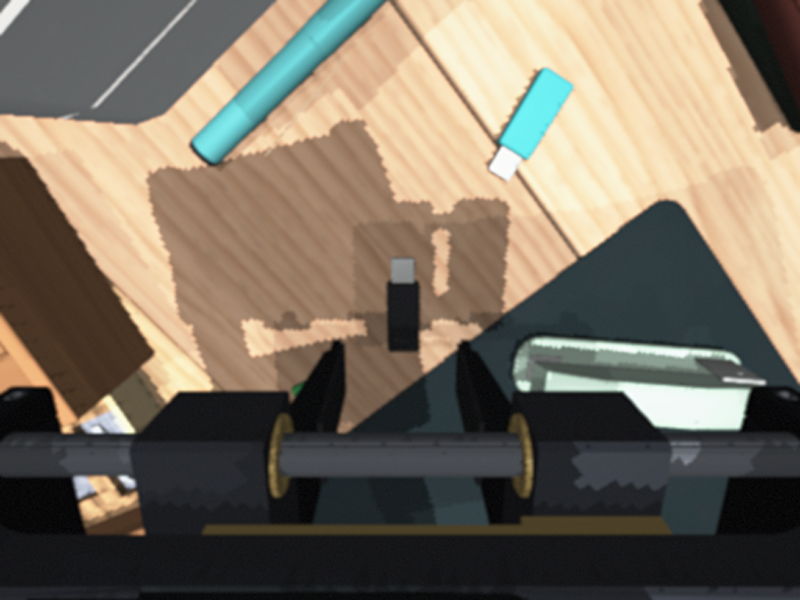

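The black stick is centred between the fingers at (403,305), aligned with the pads, plug away. The stapler's edge (515) and the green stick (300,388) are clear of the fingers. I'll descend and grip.

Request:
jog_arm(
  series=[
    {"claw": 0.55,"slide": [0.02,0.04,3],"twist": 0},
    {"claw": 0.55,"slide": [0,0,2.5],"twist": 0},
    {"claw": 0.55,"slide": [0,0,1.5],"twist": 0},
    {"claw": 0.55,"slide": [0,0,0.9],"twist": 0},
    {"claw": 0.55,"slide": [0,0,0],"twist": 0},
    {"claw": 0.55,"slide": [0,0,0],"twist": 0},
    {"claw": 1,"slide": [0,0,0],"twist": 0},
    {"claw": 1,"slide": [0,0,0],"twist": 0},
    {"claw": 1,"slide": [0,0,0],"twist": 0},
    {"claw": 1,"slide": [0,0,0],"twist": 0},
  ],
)

```text
time: 11.7
ee_pos: [0.4485, -0.1426, 0.0214]
tool_rot: [-1.385, 2.82, -0.0]
contact_force: [-0.1, 0.1, 0.9]
grip_width: 0.188
```

```bash
python3 -c "
from h import *
need([.4492,-.1424,.12],-127.7)"
```

```text
t 11.7 p [ 0.4485 -0.1426  0.0214] yaw -127.69 F [-0.1  0.1  0.9] gw 0.188
tw 0.01 slide now-axes cm [-0.06 -0.05 -9.86] after-twist cm [-0.06 -0.05 -9.86] zax [ 0. -0. -1.]
```

Gripped: the opening of 0.188 is 17.9 mm. I'll lift, turn back to the tidy's yaw and look.

Request:
jog_arm(
  series=[
    {"claw": 1,"slide": [0,0,-1],"twist": 0},
    {"claw": 1,"slide": [0,0,-3],"twist": 0},
    {"claw": 1,"slide": [0,0,-4],"twist": 0},
    {"claw": 1,"slide": [0,0,-4],"twist": 0},
    {"claw": 1,"slide": [0,0,-2],"twist": -8.2},
    {"claw": 1,"slide": [0,0,0],"twist": -8.2},
    {"claw": 1,"slide": [0,0,0],"twist": -8.1},
    {"claw": 1,"slide": [0,0,0],"twist": 0},
    {"claw": 1,"slide": [0,0,0],"twist": 0},
    {"claw": 1,"slide": [0,0,0],"twist": 0},
  ],
)

```text
time: 12.95
ee_pos: [0.4484, -0.1424, 0.1612]
tool_rot: [1.95, -2.463, -0.0]
contact_force: [-0.4, -0.9, 0.0]
grip_width: 0.181
```

```bash
python3 -c "
from h import *
need(tp(-99.2,0,.12),-103.2)
im,d,p=snap('wrist','wrist7')
cv2.imwrite('pics/wrist7b.png',cv2.resize(im,(800,600),interpolation=cv2.INTER_CUBIC))"
```

```text
t 12.95 p [ 0.4484 -0.1424  0.1612] yaw -103.25 F [-0.4 -0.9  0. ] gw 0.181
tw -0.05 slide now-axes cm [-24.25   0.82   4.12] after-twist cm [-24.25   0.8    4.12] zax [-0.  0. -1.]
```

View pics/wrist7b.png

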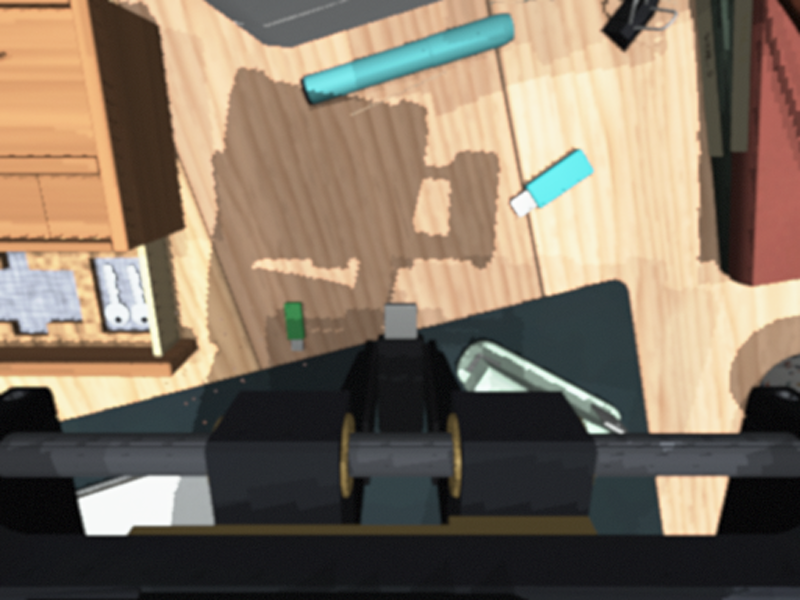

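The stick is held straight, plug tip edge at (400,304), centred. I'll compute its offset in the hand.

Run:
```python
from h import *
z=load('wrist7');im=z['im']
cv2.imwrite('pics/c8.png',cv2.resize(im[180:260,216:296],None,fx=7,fy=7,interpolation=cv2.INTER_CUBIC))
o,M=st()
for v in (302,304):
  for u in (384,417):
    p=wz(z,(u+.5)/1.5625-.5,(v+.5)/1.5625-.5,o['ee_pos'][2]-.0214+.0062);print(u,v,np.round(M.T@(p-o['ee_pos'])*1e3,1))
```

```text
384 302 [ -5.3 -28.7  15.2]
417 302 [  6.7 -28.7  15.2]
384 304 [ -5.3 -27.9  15.2]
417 304 [  6.7 -27.9  15.2]
```

View pics/c8.png

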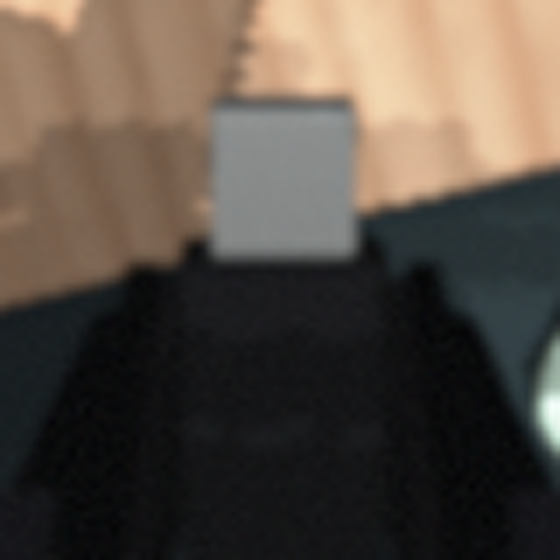

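Request:
jog_arm(
  series=[
    {"claw": 1,"slide": [-4.85,0.19,0],"twist": 0},
    {"claw": 1,"slide": [-4.85,0.19,0],"twist": 0},
    {"claw": 1,"slide": [-4.85,0.19,0],"twist": 0},
    {"claw": 1,"slide": [-4.85,0.19,0],"twist": 0},
    {"claw": 1,"slide": [-4.85,0.17,1],"twist": 0},
    {"claw": 1,"slide": [0,0,2.5],"twist": 0},
    {"claw": 1,"slide": [0,0,2.5],"twist": 0},
    {"claw": 1,"slide": [0,0,0],"twist": 0},
    {"claw": 1,"slide": [0,0,0],"twist": 0},
    {"claw": 1,"slide": [0,0,0],"twist": 0},
  ],
)

```text
time: 14.25
ee_pos: [0.4957, 0.0957, 0.1027]
tool_rot: [-1.95, 2.461, -0.002]
contact_force: [0.3, 0.7, 0.1]
grip_width: 0.187
```

```bash
python3 -c "
from h import *
need(tp(-100.5,0,.032),-103.2)
im,d,p=snap('wrist','wrist8')
cv2.imwrite('pics/wrist8b.png',cv2.resize(im[130:290,150:362],(795,600),interpolation=cv2.INTER_CUBIC))"
```

```text
t 14.25 p [0.4957 0.0957 0.1027] yaw -103.22 F [0.3 0.7 0.1] gw 0.187
tw -0.02 slide now-axes cm [0.02 0.13 7.07] after-twist cm [0.02 0.13 7.07] zax [ 0.003  0.    -1.   ]
```

View pics/wrist8b.png

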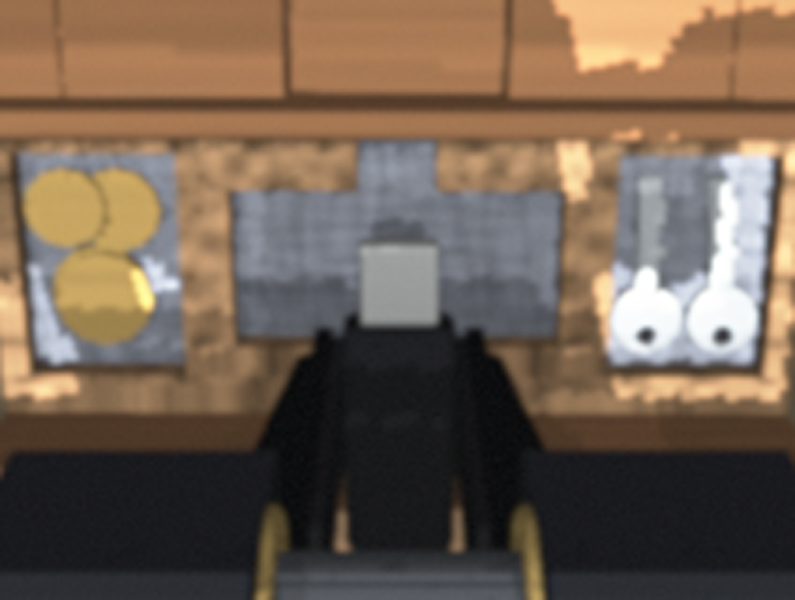

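The plug (400,285) is in line with the slot (397,165). I'll check the fit numerically.

Run:
```python
from h import *
z=load('wrist8');o,M=st()
f=lambda u,v:(150+(u+.5)/3.75-.5,130+(v+.5)/3.75-.5)
for n,u,v,h in(('slotL',357,165,.018),('slotR',437,165,.018),('slotback',397,142,.018),('scoopL',233,195,.018),('scoopR',564,195,.018),('scoopL2',238,338,.0145),('scoopR2',558,338,.0145),('plugL',360,243,o['ee_pos'][2]-.0152),('plugR',440,243,o['ee_pos'][2]-.0152)):
    p=wz(z,*f(u,v),h); print(n,np.round(M.T@(p-o['ee_pos'])*1e3,1)[:2])
```

```text
slotL [ -8.3 -22.2]
slotR [  8.5 -22.2]
slotback [  0.1 -27.2]
scoopL [-34.7 -15.6]
scoopR [ 35.6 -15.6]
scoopL2 [-35.5  18.7]
scoopR2 [36.1 18.6]
plugL [ -5.3 -28. ]
plugR [  6.8 -28. ]
```

Request:
jog_arm(
  series=[
    {"claw": 1,"slide": [0,0.13,2],"twist": 0},
    {"claw": 1,"slide": [0,0,2],"twist": 0},
    {"claw": 1,"slide": [0,0,1.5],"twist": 0},
    {"claw": 1,"slide": [0,0,0.8],"twist": 0},
    {"claw": 1,"slide": [0,0,0.4],"twist": 0},
    {"claw": 1,"slide": [0,0,0.2],"twist": 0},
    {"claw": 1,"slide": [0,0,0],"twist": 0},
    {"claw": 1,"slide": [0,0,0],"twist": 0},
    {"claw": 1,"slide": [0,0,0],"twist": 0},
    {"claw": 1,"slide": [0,0,0],"twist": 0},
  ],
)

```text
time: 15.55
ee_pos: [0.4935, 0.0961, 0.0323]
tool_rot: [-1.951, 2.462, -0.0]
contact_force: [-0.3, -0.0, 0.9]
grip_width: 0.192
```

```bash
python3 -c "
from h import *
need(tp(-100.5,0,.032),-103.2)
im,d,p=snap('wrist','wrist9')
cv2.imwrite('pics/wrist9b.png',cv2.resize(im[130:290,150:362],(795,600),interpolation=cv2.INTER_CUBIC))"
```

```text
t 15.55 p [0.4935 0.0961 0.0323] yaw -103.19 F [-0.3 -0.   0.9] gw 0.192
tw 0.01 slide now-axes cm [ 0.01 -0.12  0.04] after-twist cm [ 0.01 -0.12  0.04] zax [ 0.  0. -1.]
```

View pics/wrist9b.png

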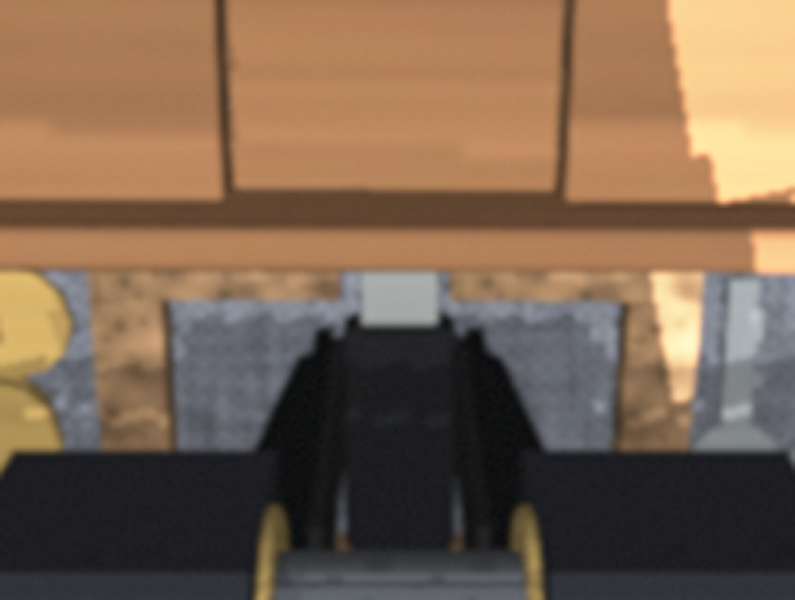

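The plug (360-438) lies inside the slot (345-453), at floor height with no contact force. I'll open, lift and look.

Request:
jog_arm(
  series=[
    {"claw": 0.7,"slide": [0,0,0],"twist": 0},
    {"claw": 0.7,"slide": [0,0,0],"twist": 0},
    {"claw": 0.7,"slide": [0,0,0],"twist": 0},
    {"claw": 0.7,"slide": [0,0,-1],"twist": 0},
    {"claw": 0.7,"slide": [0,0,-3],"twist": 0},
    {"claw": 0.7,"slide": [0,0,-4],"twist": 0},
    {"claw": 1,"slide": [0,2,-4],"twist": 0},
    {"claw": 1,"slide": [0,4,0],"twist": 0},
    {"claw": 1,"slide": [0,2,0],"twist": 0},
    {"claw": 1,"slide": [0,0,0],"twist": 0},
  ],
)

```text
time: 16.85
ee_pos: [0.415, 0.1146, 0.1528]
tool_rot: [-1.952, 2.46, -0.001]
contact_force: [-0.2, -0.5, 0.2]
grip_width: 0.01
```

```bash
python3 -c "
from h import *
need(tp(-190,0,.042),-103.2)
im,d,p=snap('wrist','wrist10')
cv2.imwrite('pics/wrist10b.png',cv2.resize(im[90:250,150:362],(795,600),interpolation=cv2.INTER_CUBIC))"
```

```text
t 16.85 p [0.415  0.1146 0.1528] yaw -103.13 F [-0.2 -0.5  0.2] gw 0.01
tw 0.07 slide now-axes cm [ 0.02  0.78 11.08] after-twist cm [ 0.02  0.78 11.08] zax [ 0.002  0.    -1.   ]
```

View pics/wrist10b.png

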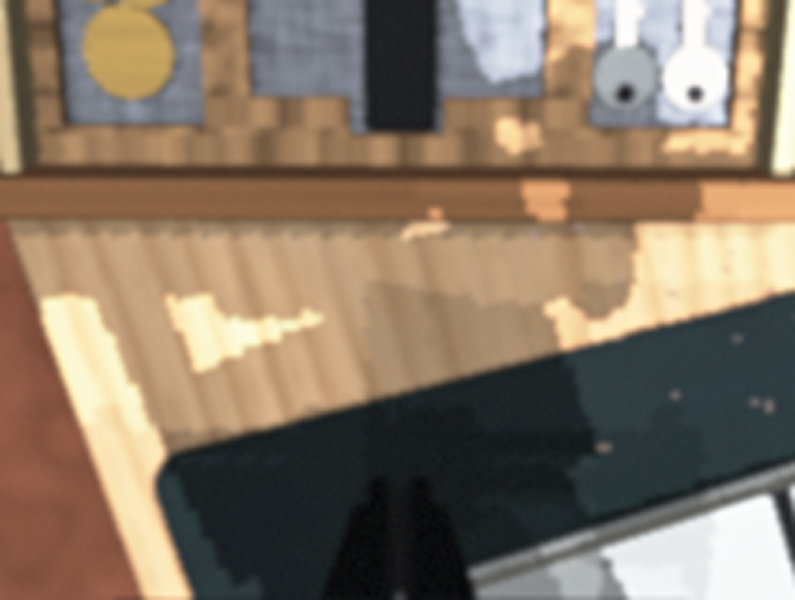

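```bash
python3 -c "
from h import *
z=load('wrist10');im=z['im'];d=z['d']
cv2.imwrite('pics/c11.png',cv2.resize(im[50:140,180:330],None,fx=5.3,fy=5.3,interpolation=cv2.INTER_CUBIC))
# heights along the stick's centre column
u=150+403/3.75
for v in range(64,140,4): print(v,[np.round(w(z,uu,v)[2]*1e3,1) for uu in (u-16,u-5,u,u+5,u+16)])"
```

```text
64 [np.float64(16.9), np.float64(18.1), np.float64(18.1), np.float64(16.4), np.float64(17.5)]
68 [np.float64(16.2), np.float64(17.8), np.float64(16.8), np.float64(16.6), np.float64(18.3)]
72 [np.float64(303.4), np.float64(16.6), np.float64(16.8), np.float64(18.1), np.float64(17.3)]
76 [np.float64(9.0), np.float64(16.0), np.float64(16.2), np.float64(16.8), np.float64(10.7)]
80 [np.float64(9.8), np.float64(19.0), np.float64(18.8), np.float64(18.1), np.float64(10.2)]
84 [np.float64(10.7), np.float64(18.0), np.float64(19.1), np.float64(20.4), np.float64(11.0)]
88 [np.float64(10.2), np.float64(19.3), np.float64(18.3), np.float64(18.4), np.float64(11.6)]
92 [np.float64(12.9), np.float64(18.1), np.float64(17.6), np.float64(19.7), np.float64(12.4)]
96 [np.float64(10.8), np.float64(17.9), np.float64(18.0), np.float64(18.9), np.float64(10.2)]
100 [np.float64(10.3), np.float64(19.5), np.float64(18.6), np.float64(19.2), np.float64(11.1)]
104 [np.float64(11.0), np.float64(18.0), np.float64(18.6), np.float64(18.4), np.float64(10.9)]
108 [np.float64(11.0), np.float64(19.9), np.float64(18.9), np.float64(18.5), np.float64(11.4)]
112 [np.float64(9.7), np.float64(18.4), np.float64(19.7), np.float64(18.8), np.float64(10.3)]
116 [np.float64(18.4), np.float64(18.3), np.float64(19.8), np.float64(17.8), np.float64(18.6)]
120 [np.float64(16.8), np.float64(19.0), np.float64(19.3), np.float64(19.5), np.float64(17.7)]
124 [np.float64(16.3), np.float64(19.4), np.float64(17.6), np.float64(18.8), np.float64(17.6)]
128 [np.float64(16.6), np.float64(17.3), np.float64(18.6), np.float64(18.4), np.float64(16.7)]
132 [np.float64(16.3), np.float64(17.7), np.float64(15.7), np.float64(17.3), np.float64(16.3)]
136 [np.float64(34.0), np.float64(33.6), np.float64(34.6), np.float64(33.6), np.float64(33.0)]
```

View pics/c11.png

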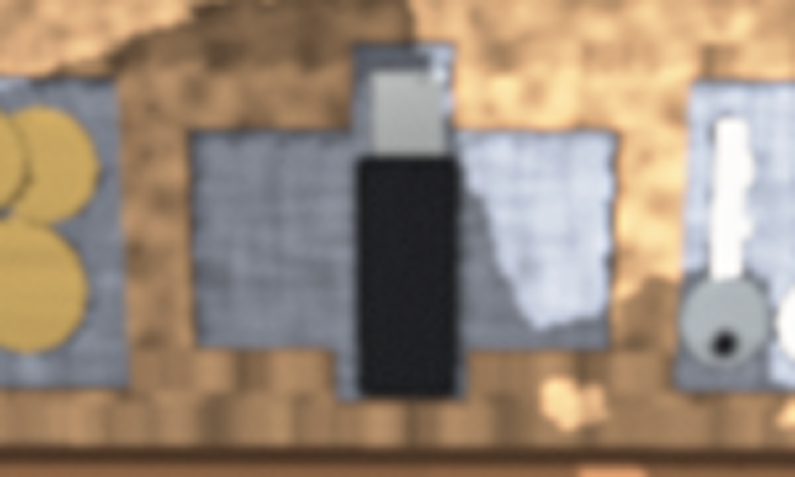

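The stick lies flat in its bed: top uniformly about 18.8 mm high, which is 11 + 8, plug in the slot towards the back, butt inside its recess. Now I'll go down in front of the drawer with the fingers shut.

Request:
jog_arm(
  series=[
    {"claw": 1,"slide": [0,0,3],"twist": 0},
    {"claw": 1,"slide": [0,0,3],"twist": 0},
    {"claw": 1,"slide": [0,0,3],"twist": 0},
    {"claw": 1,"slide": [0,0,2.2],"twist": 0},
    {"claw": 1,"slide": [0,0,0.5],"twist": 0},
    {"claw": 1,"slide": [0,-0.5,0],"twist": 0},
    {"claw": 1,"slide": [0,-0.5,0],"twist": 0},
    {"claw": 1,"slide": [0,-0.5,0],"twist": 0},
    {"claw": 1,"slide": [0,0,0],"twist": 0},
    {"claw": 1,"slide": [0,0,0],"twist": 0},
  ],
)

```text
time: 18.15
ee_pos: [0.4302, 0.1109, 0.0353]
tool_rot: [-1.952, 2.462, -0.0]
contact_force: [-1.4, 0.1, -0.1]
grip_width: 0.005
```

```bash
python3 -c "
from h import *
need(tp(-83,0,.036),-103.2)"
```

```text
t 18.15 p [0.4302 0.1109 0.0353] yaw -103.19 F [-1.4  0.1 -0.1] gw 0.005
tw 0.01 slide now-axes cm [ 0.   -8.37 -0.07] after-twist cm [ 0.   -8.37 -0.07] zax [ 0.  0. -1.]
```

Request:
jog_arm(
  series=[
    {"claw": 1,"slide": [0,-0.5,0],"twist": 0},
    {"claw": 1,"slide": [0,-0.7,0],"twist": 0},
    {"claw": 1,"slide": [0,-0.8,0],"twist": 0},
    {"claw": 1,"slide": [0,-0.8,0],"twist": 0},
    {"claw": 1,"slide": [0,-0.8,0],"twist": 0},
    {"claw": 1,"slide": [0,-0.8,0],"twist": 0},
    {"claw": 1,"slide": [0,-0.8,0],"twist": 0},
    {"claw": 1,"slide": [0,-0.8,0],"twist": 0},
    {"claw": 1,"slide": [0,-0.8,0],"twist": 0},
    {"claw": 1,"slide": [0,-0.7,0],"twist": 0},
  ],
)

```text
time: 19.4
ee_pos: [0.5022, 0.0938, 0.035]
tool_rot: [1.949, -2.46, -0.005]
contact_force: [-10.6, 1.0, 9.0]
grip_width: 0.007
```

```bash
python3 -c "
from h import *
need(tp(-83,0,.036),-103.2)"
```

```text
t 19.4 p [0.5022 0.0938 0.035 ] yaw -103.21 F [-10.6   1.    9. ] gw 0.007
tw -0.01 slide now-axes cm [-0.02 -0.97 -0.11] after-twist cm [-0.02 -0.97 -0.11] zax [-0.004  0.    -1.   ]
```

Request:
jog_arm(
  series=[
    {"claw": 1,"slide": [0,-0.3,-0.05],"twist": 0},
    {"claw": 1,"slide": [0,-0.3,0],"twist": 0},
    {"claw": 1,"slide": [0,-0.2,0],"twist": 0},
    {"claw": 1,"slide": [0,-0.1,0],"twist": 0},
    {"claw": 1,"slide": [0,0,0],"twist": 0},
    {"claw": 1,"slide": [0,0,0],"twist": 0},
    {"claw": 1,"slide": [0,0,0],"twist": 0},
    {"claw": 1,"slide": [0,0,0],"twist": 0},
    {"claw": 1,"slide": [0,0,0],"twist": 0},
    {"claw": 1,"slide": [0,0,0],"twist": 0},
  ],
)

```text
time: 20.65
ee_pos: [0.5117, 0.0918, 0.0355]
tool_rot: [1.951, -2.462, -0.001]
contact_force: [-4.5, 0.8, -3.8]
grip_width: 0.002
```

```bash
python3 -c "
from h import *
need(tp(-80,0,.036),-103.2)"
```

```text
t 20.65 p [0.5117 0.0918 0.0355] yaw -103.19 F [-4.5  0.8 -3.8] gw 0.002
tw 0.01 slide now-axes cm [ 0.01 -0.3  -0.05] after-twist cm [ 0.01 -0.3  -0.05] zax [-0.  0. -1.]
```

Request:
jog_arm(
  series=[
    {"claw": 1,"slide": [0,-0.1,0],"twist": 0},
    {"claw": 1,"slide": [0,-0.1,0],"twist": 0},
    {"claw": 1,"slide": [0,0,0],"twist": 0},
    {"claw": 1,"slide": [0,0,0],"twist": 0},
    {"claw": 1,"slide": [0,0,0],"twist": 0},
    {"claw": 1,"slide": [0,0,0],"twist": 0},
    {"claw": 1,"slide": [0,0,0],"twist": 0},
    {"claw": 1,"slide": [0,0,0],"twist": 0},
    {"claw": 1,"slide": [0,0,0],"twist": 0},
    {"claw": 1,"slide": [0,0,0],"twist": 0},
  ],
)

```text
time: 21.9
ee_pos: [0.5126, 0.0916, 0.0355]
tool_rot: [1.95, -2.46, -0.004]
contact_force: [-9.6, 1.1, 0.4]
grip_width: 0.007
```

```bash
python3 -c "
from h import *
need(tp(-80,0,.036),-103.2)"
```

```text
t 21.9 p [0.5126 0.0916 0.0355] yaw -103.19 F [-9.6  1.1  0.4] gw 0.007
tw 0.01 slide now-axes cm [ 0.   -0.21 -0.05] after-twist cm [ 0.   -0.21 -0.05] zax [-0.004  0.    -1.   ]
```

Request:
jog_arm(
  series=[
    {"claw": 1,"slide": [0,-0.1,0],"twist": 0},
    {"claw": 1,"slide": [0,-0.1,0],"twist": 0},
    {"claw": 1,"slide": [0,-0.1,0],"twist": 0},
    {"claw": 1,"slide": [0,0,0],"twist": 0},
    {"claw": 1,"slide": [0,0,0],"twist": 0},
    {"claw": 1,"slide": [0,0,0],"twist": 0},
    {"claw": 1,"slide": [0,0,0],"twist": 0},
    {"claw": 1,"slide": [0,0,0],"twist": 0},
    {"claw": 1,"slide": [0,0,0],"twist": 0},
    {"claw": 1,"slide": [0,0,0],"twist": 0},
  ],
)

```text
time: 23.15
ee_pos: [0.5128, 0.0915, 0.0355]
tool_rot: [1.947, -2.456, -0.012]
contact_force: [-19.4, 3.2, 10.3]
grip_width: 0.007
```

```bash
python3 -c "
from h import *
need(tp(-80,0,.036),-103.2)"
```

```text
t 23.15 p [0.5128 0.0915 0.0355] yaw -103.2 F [-19.4   3.2  10.3] gw 0.007
tw 0.0 slide now-axes cm [ 0.   -0.19 -0.05] after-twist cm [ 0.   -0.19 -0.05] zax [-0.011  0.001 -1.   ]
```

It's at the hard stop with 19 N. I'll back off slowly, lift and look.

Request:
jog_arm(
  series=[
    {"claw": 1,"slide": [0,0.2,0],"twist": 0},
    {"claw": 1,"slide": [0,0.3,0],"twist": 0},
    {"claw": 1,"slide": [0,0.5,0],"twist": 0},
    {"claw": 1,"slide": [0,1.5,0],"twist": 0},
    {"claw": 1,"slide": [0,3,0],"twist": 0},
    {"claw": 1,"slide": [0,3,-2],"twist": 0},
    {"claw": 1,"slide": [0,1,-5],"twist": 0},
    {"claw": 1,"slide": [0,0,-6],"twist": 0},
    {"claw": 1,"slide": [0,0,-5],"twist": 0},
    {"claw": 1,"slide": [0,0,0],"twist": 0},
  ],
)

```text
time: 24.4
ee_pos: [0.4276, 0.1129, 0.2225]
tool_rot: [-1.944, 2.452, -0.012]
contact_force: [0.7, 0.2, -0.5]
grip_width: 0.001
```

```bash
python3 -c "
from h import *
need(tp(-80,0,.036),-103.2)
im,d,p=snap('wrist','wrist12')
cv2.imwrite('pics/wrist12b.png',cv2.resize(im,(800,600),interpolation=cv2.INTER_CUBIC))
im,d,p=snap('top','top12')
cv2.imwrite('pics/top12b.png',cv2.resize(im[90:290,110:410],None,fx=2.6,fy=2.6,interpolation=cv2.INTER_CUBIC))"
```

```text
t 24.4 p [0.4276 0.1129 0.2225] yaw -103.17 F [ 0.7  0.2 -0.5] gw 0.001
tw 0.03 slide now-axes cm [ 0.23 -8.72 18.77] after-twist cm [ 0.23 -8.72 18.77] zax [ 0.014  0.002 -1.   ]
```

View pics/wrist12b.png

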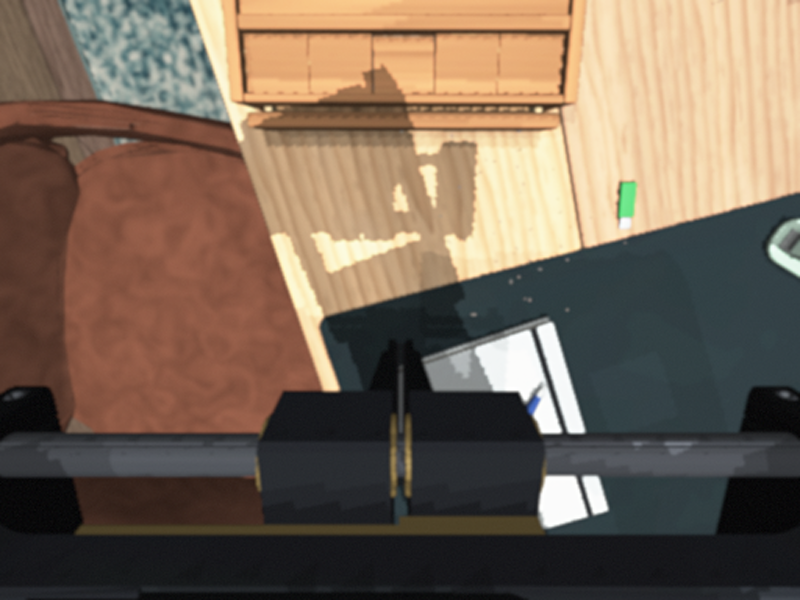

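View pics/top12b.png

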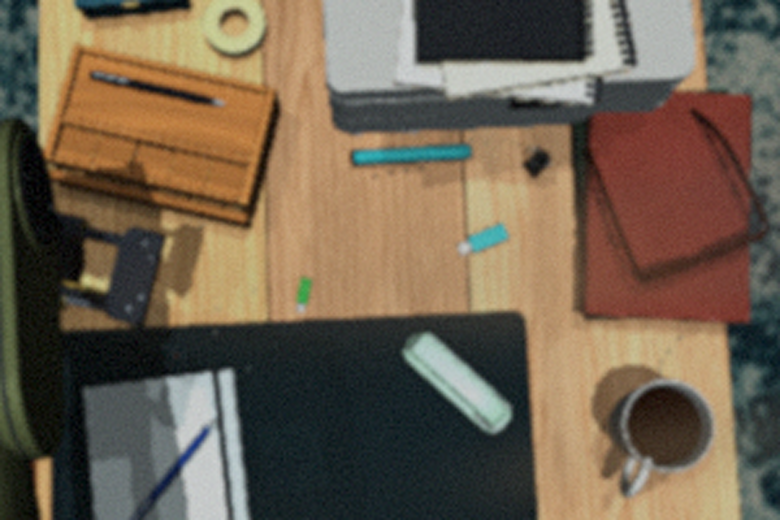

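The drawer looks shut. I'll compare its front's position with the initial picture, and again after a pause.

Request:
jog_arm(
  series=[
    {"claw": 1,"slide": [0,0,-0.5],"twist": 0},
    {"claw": 1,"slide": [0,0,0],"twist": 0},
    {"claw": 1,"slide": [0,0,0],"twist": 0},
    {"claw": 1,"slide": [0,0,0],"twist": 0},
    {"claw": 1,"slide": [0,0,0],"twist": 0},
    {"claw": 1,"slide": [0,0,0],"twist": 0},
    {"claw": 1,"slide": [0,0,0],"twist": 0},
    {"claw": 1,"slide": [0,0,0],"twist": 0},
    {"claw": 1,"slide": [0,0,0],"twist": 0},
    {"claw": 1,"slide": [0,0,0],"twist": 0},
  ],
)

```text
time: 25.75
ee_pos: [0.4243, 0.1123, 0.2207]
tool_rot: [-1.952, 2.462, -0.0]
contact_force: [0.8, -0.6, 0.2]
grip_width: 0.003
```

Run:
```python
from h import *
im,d,p=snap('wrist','wrist13')
A=load('wrist2')['im'][120:165,130:350];z=load('wrist13')
B=load('wrist12')['im'][50:95,140:380]; C=z['im'][50:95,140:380]
r=lambda a:cv2.resize(a,(780,170),interpolation=cv2.INTER_CUBIC)
cv2.imwrite('pics/c14.png',np.vstack([r(A),r(B),r(C)]))
```

```text
(no output)
```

View pics/c14.png

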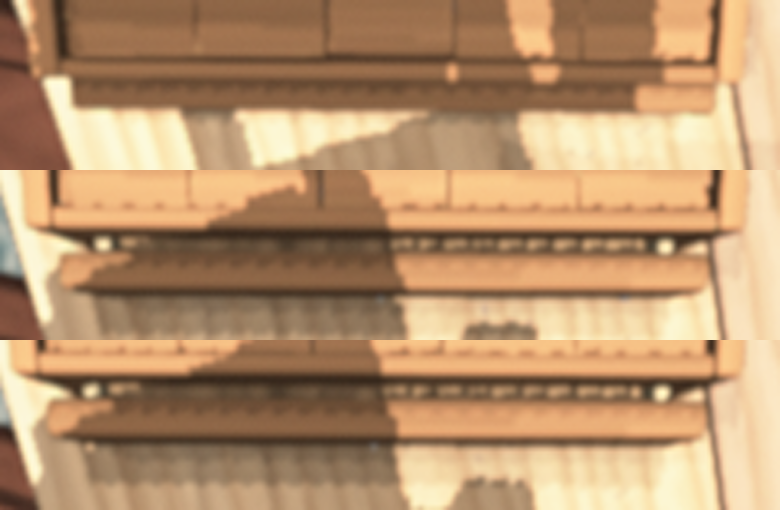

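Run:
```python
from h import *
c,s=np.cos(TY),np.sin(TY);Rm=np.array([[c,-s],[s,c]])
def t(tag,u,v,h):
    z=load(tag);p=wz(z,u,v,h);return np.round(Rm.T@(p[:2]-TC)*1e3,1)
sx,sy=780/220,170/45
for u in(150,600):
    print('start',t('wrist2',130+u/sx,120+107.5/sy-.3,.044),'rim',t('wrist2',130+u/sx,120+80.5/sy-.3,.07))
sx=780/240
for tag,vo,vi,vr in(('wrist12',291-170,253-170,231-170),('wrist13',439-340,400-340,377-340)):
  for u in(150,600):
    print(tag,'outer',t(tag,140+u/sx,50+vo/sy-.3,.044),'inner',t(tag,140+u/sx,50+vi/sy-.3,.044),'rim',t(tag,140+u/sx,50+vr/sy-.3,.07))
```

```text
start [-72.  76.] rim [-60.1  68.3]
start [-71.4 -65.5] rim [-59.5 -61.5]
wrist12 outer [-73.3  73.1] inner [-63.7  72.5] rim [-60.6  66.5]
wrist12 outer [-73.3 -67.8] inner [-63.7 -67.2] rim [-60.6 -61.6]
wrist13 outer [-73.4  69.8] inner [-63.7  69.1] rim [-60.6  63.2]
wrist13 outer [-73.3 -69.2] inner [-63.7 -68.5] rim [-60.6 -62.8]
```

```bash
python3 -c "
from plant import manip
print(manip.finish_job())"
```

```text
the job is handed in; nothing more can be done
None
```

The black memory stick is in its bed in the hidden drawer, the drawer is shut on its catch, and the job is handed in at about 26 s of the 69 s.

- **Opening:** I slid shut fingertips along the trough floor until they dropped into the middle inlay, then pressed it. The top camera showed the drawer sprung out.
- **Stick:** I picked the black one, not the green or turquoise look-alikes, and laid it plug towards the back. Its top measured about 18.8 mm high along the body, so it lies flat. It sits slightly towards the front of the bed, within the bed's outline.
- **Shutting:** I pushed the drawer to its stop with about 19 N and backed off. The front stood about 12.7 mm proud of the face above it (13 when shut). A second picture 1.3 s later showed it unmoved.
- **Rest of the desk:** The final top view showed nothing else visibly shifted; I did not measure this. The gripper was well clear, with no contact force.

My estimate of the tidy's position differed by about 5 mm between the top and wrist cameras. I used the wrist camera's, and the inlay drop and the fit in the bed bore it out. I had no direct view into the drawer once it was shut.

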